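# Fit and hold a radiator pressure cap for lock-wiring

## Robot

A 7-joint arm with a two-finger parallel gripper is mounted at the origin on the work surface. World frame = base frame: x ahead of the robot, y to its left, z up, the work surface at z = 0. Lengths are in m, angles in rad, forces in N, time in s.
With the tool pointing down it reaches from about 0.4 to 0.925 m from the base axis. Payload 5.6 kg.
Tool frame: the origin (TCP) lies midway between the tips of the shut fingers; the grasp point (between the pads) lies 19 mm behind it; z points along the fingers, x is the direction in which the jaws open and shut, and the axes are right-handed (so a half turn about z gives the same grasp; the last joint's range is limited). The gripper opens to 85 mm and grips with 20 to 120 N. Pads are 22 mm wide; open, the fingers measure 114 mm over their backs; the gripper's body (76 mm by 85 mm) begins 54 mm behind the grasp point. The pads swing forward as they close: fully open they stand 13 mm farther back than shut.
Start: joints at [1.272, 0.468, -0.012, 1.603, 0.006, 1.071, -0.056], TCP at [0.164, -0.629, 0.206] pointing down, gripper open.
Joint ranges: [-2.53, 2.53], [-0.31, 2.02], [-1.57, 1.55], [0.28, 2.44], [-1.29, 4.43], [0.15, 1.84], [-2.92, 2.92]. Speed limits (rad/s): [2.57, 2.57, 3.14, 3.14, 3.14, 3.14, 3.14].

## Interface

Orientations are given as a rotation vector (axis times angle).
In Python, from bench import robot, camera, camera_model gives the robot as it stands. The module is installed in compiled form; this text tells all that it offers. Calls block until the motion is done:
- robot.reach(position, orientation): joint-space move of the TCP to a pose.
- robot.move_straight(position, orientation=None, max_speed=0.15): straight line of the TCP; orientation=None keeps the orientation; max_speed is the mean speed in m/s.
- robot.move_j(angles): joint-space move.
- robot.set_gripper(opening, squeeze=None): finger opening in m; squeeze is the grip in N (None keeps the last); returns when the fingers have stopped.
- robot.dwell(seconds).
- robot.solve_ik(position, orientation): joint angles nearest the present ones, or None.
- camera(name): name is "scene" or "side" or "wrist"; returns the picture (400x640x3 uint8, red, green, blue); there is no depth.
- camera_model(name): a dict with "fx", "fy", "cx", "cy" (pixels), "R" (3x3) and "t" (3): a world point X has camera coordinates R X + t; the wrist camera has in their place "hand_eye" (4x4, takes a point from camera to tool coordinates, whose origin is the TCP and whose axes are the tool frame's). Camera axes: x right, y down, z forward; pixel columns grow to the right and rows downward; lengths in m; the calibration is good to about 2 mm. The wrist camera is an equidistant fisheye: a pixel r from the principal point sees the ray r / f radians off the axis. A picture is of the moment at which its call begins: read the wrist's pose just before it. camera_model takes no time and is no camera call.
A pose or a line that the arm cannot do raises robot.MotionError and nothing moves.
- robot.sign_off(): hands the job in, once; it reports no verdict.
Readings, each from a call of its own:
- robot.current_t(): time.
- robot.current_joints(): joint angles.
- robot.current_joint_velocities(): joint speeds.
- robot.current_tau(): joint torques, N m.
- robot.current_ee_pos(): TCP position.
- robot.current_tcp_rot(): TCP orientation.
- robot.current_force(): force on the tool from outside, world axes, zero at the start.
- robot.current_wrist_torque(): the same for the moment, N m.
- robot.current_gripper_width(): finger opening in m.
Only numpy, scipy, OpenCV 4.12 (cv2) and the standard library are available. Lean on these libraries where they do the work, as an engineer would, in place of code of your own. Each camera call takes 0.05 s, during which the arm holds its last target.

## Task

Pick up the red radiator cap and fit it on the filler neck of the aluminium radiator: lower it square with its two tabs through the neck's notches, push it right down against its spring, and give it a quarter turn clockwise until it stops. Finish while still gripping it there, pushed fully down against the spring and turned to the stop, so that I can put the lock wire on; do not let go of it, and do not shift the other parts on the bench.

Things in the scene. Friction and masses are not known exactly. Their poses are not given: they have to be found in the camera images.
- cap_center (a point): Centre of the loose radiator cap, half-way up its 24 mm; it stands upright on the bench. Upper 9 mm: red round plate, 50 mm across; below it a steel skirt 51 mm across outside, 45 inside, 12.5 deep, ending 3 mm above the bench. Two red ears (16 mm wide, 6 thick) reach 43 mm out along +x and -x. Skirt flats face +y and -y, 51 mm apart: grip there. z up. About 0.1 kg. Same when turned half a turn.
- cap: The same cap: origin on its axis at the underside, 12 mm below the centre point, same axes. Inside the skirt, under the ears at +x and -x, two bayonet tabs 9 mm wide and 4 mm thick point inwards to 17 mm from the axis; their upper faces lie 6.5 mm under the plate's underside, which is 3 mm above the centre point.
- cap_valve (a joint): How far (m) the cap's sprung rubber valve disc, 21 mm across, is pushed up into the cap: 0 out, as on the bench (cap stands on it). Lowering the cap on the neck, it meets its seat 6 mm above fully home; the spring pushes up with 6 N there, rising to 12 N fully home. Let go after the turn, the cap springs up 3.5 mm until its tabs catch under the neck's lip.
- neck (a point): Centre of the rim (upper face) of the radiator's filler neck, 192 mm above the bench, z up. Lip at the rim: 41 mm across, 3 mm thick, with two open notches about 15 mm wide at this frame's +x and -x; tube below it 30 mm across. Start with the cap's x axis along this x axis (either way round), tabs over the notches. Fully home, the plate is hard on the rim and the cap's centre 3 mm below this point.
- neck_stop (a point): The hard stop for a cap tab under the lip, on the neck's +y side, 8 mm below the rim (another at -y). With the cap less than 3.5 mm above home, its tabs pass under the lip and it turns clockwise seen from above, a quarter turn, until they meet the stops with the ears along the neck's y axis. It cannot turn anticlockwise.
- radiator: Small aluminium scooter radiator in a bench cradle, fixed. Cradle plate 110 mm (x) by 200 mm (y), 8 thick; radiator 42 mm thick, 156 wide along y; upper tank's top 160 mm above the bench. Origin on the bench under its middle. The filler neck stands on the upper tank 40 mm towards +y from the middle, with the same axes. Two hose pipes at the back reach 47 mm to +x.
- starter_center (a point): Bystander: olive starter motor standing on its end, 45 mm across, aluminium flange with ears up to 84 mm, 122 mm tall; point on its axis, 60 mm up.
- clutch_bell_center (a point): Bystander: black clutch bell, an open drum 112 mm across and 32 mm tall; point at its centre, half-way up.
- spring_center (a point): Bystander: black coil spring standing upright, 54 mm across, 90 mm tall; point at its centre, half-way up.
There are look-alikes about, which are no part of the job. What is shaped like the cap but blue or brown is not meant.

How it is judged:
On the way, in this order (a step that is already met when the one before it is completed fails the run):
1. the cap is pushed down on the neck with its ears along the notches, tabs below the lip (z of cap_center in the frame of neck below 0.0003 m and horizontal distance between cap_center and neck below 0.004 m and angle between the x axis of cap_center and the x axis of neck, either way round below 0.25 rad), for 0.1 s.
2. the cap is turned a quarter turn, tabs under the lip (z of cap_center in the frame of neck below 0.0015 m and horizontal distance between cap_center and neck below 0.004 m and angle between the x axis of cap_center and the y axis of neck, either way round below 0.15 rad), for 0.1 s.
At the end, for the whole second after the job is handed in: Fingers grip the cap (over 3 N); it is on the neck (within 4 mm, tilt under 0.08 rad), a quarter turn from the notches (ears within 0.15 rad of the neck's y axis), held down against its spring to within 1.8 mm of fully home, and at rest. No bystander shifted over 20 mm (z of cap_center in the frame of neck between -0.006 and -0.0012 m and horizontal distance between cap_center and neck below 0.004 m and angle between the x axis of cap_center and the y axis of neck, either way round below 0.15 rad and angle between cap_center's own z axis and vertical below 0.08 rad and contact force between the fingers and cap above 3 N and linear speed of cap below 0.02 m/s); the arm keeps its last pose, push and grip.
It fails at once if the starter is shifted by more than 20 mm (distance of starter_center from where it was at the start of the episode above 0.02 m).
It fails at once if the clutch bell is shifted by more than 20 mm (distance of clutch_bell_center from where it was at the start of the episode above 0.02 m).
It fails at once if the spring is shifted by more than 20 mm (distance of spring_center from where it was at the start of the episode above 0.02 m).
It also fails if it takes over 45 s, if anything falls off the work surface, if the arm or the gripper's body presses on something with over 40 N, if the wrist force passes 120 N, or if a joint passes its speed limit or range.

## Working session

There is one attempt and no reset: what is moved stays moved. The work goes in short steps, each a Python script; the robot and the scene stay as the last script left them, time stands still between calls to the robot, and variables do not carry over. Pictures are saved under pics/ and viewed, and the job is handed in when it is done.

```bash
mkdir -p pics; python3 - <<'E'
from bench import robot,camera,camera_model
import cv2,numpy as np
print(robot.current_t(),robot.current_joints(),robot.current_ee_pos(),robot.current_tcp_rot(),robot.current_force(),robot.current_gripper_width())
for n in("scene","side","wrist"):
    im=camera(n); cv2.imwrite(f"pics/{n}0.png",im[:,:,::-1]); m=camera_model(n); print(n,m)
E
```

```text
0.0 [ 1.27196074  0.46844769 -0.01155026  1.60367087  0.00600067  1.07136103
 -0.0563044 ] [ 0.16422579 -0.62826995  0.20527303] [-2.48576979e+00  1.91942951e+00  2.44118792e-03] [-0.25935952  0.15794916 -0.15032889] 0.08544927340021058
scene {'fx': 519.8425563162758, 'fy': 519.8425563162758, 'cx': 325.62728303053234, 'cy': 191.48316760707914, 'R': array([[ 0.70117664,  0.71297212,  0.00469852],
       [ 0.50097136, -0.48797281, -0.71477985],
       [-0.50732535,  0.50354076, -0.69933374]]), 't': array([-0.44989949, -0.19325615,  1.42029113])}
side {'fx': 441.28595766428504, 'fy': 441.28595766428504, 'cx': 316.3644015364206, 'cy': 199.189851497992, 'R': array([[-0.8575009 , -0.5143219 ,  0.01285252],
       [-0.39127729,  0.63572757, -0.66539652],
       [ 0.3340573 , -0.57560702, -0.74637945]]), 't': array([0.52772482, 0.3414735 , 0.93979284])}
wrist {'fx': 309.70691628693146, 'fy': 309.70691628693146, 'cx': 320.18015613264834, 'cy': 200.55328044696844, 'hand_eye': array([[ 9.99999061e-01,  1.09866434e-03, -8.18572237e-04,
         5.85558329e-04],
       [-8.21058943e-04,  9.58851636e-01,  2.83906439e-01,
        -7.13368438e-02],
       [ 1.09680721e-03, -2.83905500e-01,  9.58851638e-01,
        -1.67409453e-01],
       [ 0.00000000e+00,  0.00000000e+00,  0.00000000e+00,
         1.00000000e+00]])}
```

View pics/scene0.png

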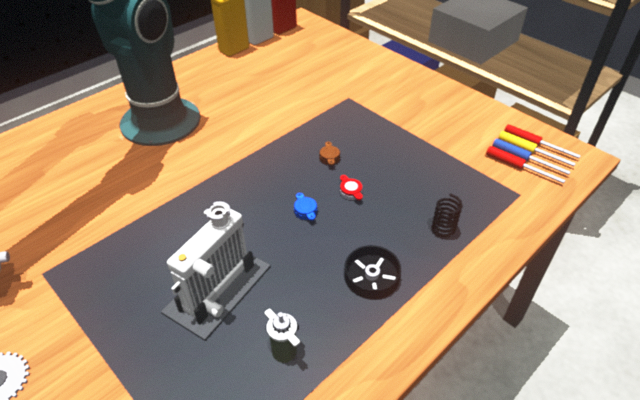

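View pics/side0.png

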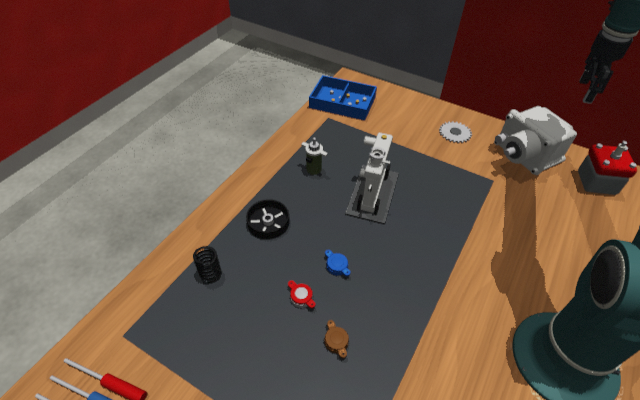

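View pics/wrist0.png

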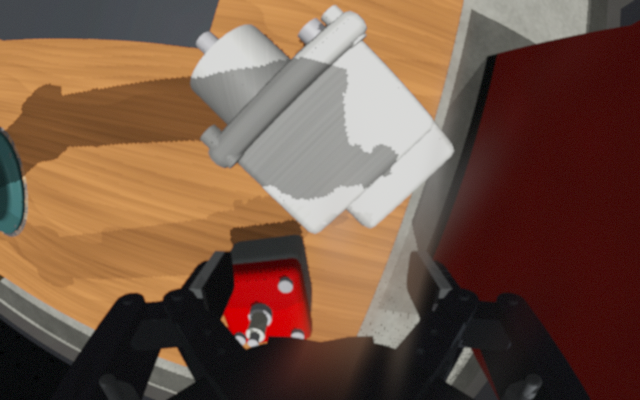

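The scene view shows the red cap at about (351,188) with its ears running upper-left to lower-right, and the neck rim at about (218,212). In the side view the cap is at (301,294) and the neck at about (379,156). Next I'll triangulate both.

```bash
cat > h.py <<'E'
import numpy as np,cv2
from bench import robot,camera,camera_model
from scipy.spatial.transform import Rotation as Ro
def onplane(n,uv,z):
    m=camera_model(n);R,t=m['R'],m['t'];o=-R.T@t
    d=R.T@np.array([(uv[0]-m['cx'])/m['fx'],(uv[1]-m['cy'])/m['fy'],1]);return o+d*(z-o[2])/d[2]
def proj(n,X):
    m=camera_model(n);c=m['R']@X+m['t'];return c[:2]/c[2]*m['fx']+[m['cx'],m['cy']]
def wpose():
    T=np.eye(4);T[:3,:3]=Ro.from_rotvec(robot.current_tcp_rot()).as_matrix();T[:3,3]=robot.current_ee_pos();return T
def wplane(T,uv,z):
    m=camera_model('wrist');p=(np.array(uv)-[m['cx'],m['cy']])/m['fx'];r=np.hypot(*p)
    d=np.array([*(p/max(r,1e-9)*np.sin(r)),np.cos(r)]);W=T@m['hand_eye'];d=W[:3,:3]@d;o=W[:3,3];return o+d*(z-o[2])/d[2]
def down(yaw): # tool x axis at yaw, z down
    x=np.array([np.cos(yaw),np.sin(yaw),0]);z=np.array([0,0,-1.]);return Ro.from_matrix(np.c_[x,np.cross(z,x),z]).as_rotvec()
def redmask(im):
    h=cv2.cvtColor(im,cv2.COLOR_RGB2HSV);return (((h[...,0]<6)|(h[...,0]>174))&(h[...,1]>150)&(h[...,2]>80)).astype(np.uint8)
E
python3 - <<'E'
from h import *
for n,c in(("scene",(351,188)),("side",(301,294))):
    im=cv2.imread(f"pics/{n}0.png")[:,:,::-1].copy()
    m=redmask(im);k=np.zeros_like(m);k[c[1]-25:c[1]+25,c[0]-25:c[0]+25]=1;m*=k
    ct,_=cv2.findContours(m,cv2.RETR_EXTERNAL,cv2.CHAIN_APPROX_NONE);ct=max(ct,key=cv2.contourArea)
    P=np.array([onplane(n,p,.019)[:2] for p in ct[:,0]])
    (r)=cv2.minAreaRect((P*1000).astype(np.float32)); print(n,r, P.mean(0))
    f={'scene':(170,180,110,170),'side':(330,120,90,110)}[n];x,y,w,h=f
    cv2.imwrite(f"pics/{n}_rad.png",cv2.resize(im[y:y+h,x:x+w,::-1],None,fx=5 if n=='side' else 3.5,fy=5 if n=='side' else 3.5,interpolation=cv2.INTER_CUBIC))
print(onplane("scene",(218,212),.192),onplane("side",(379,156),.192))
for n,uvs in(("scene",[(180,258),(181,257)]),):
  pass
E
```

```text
scene ((554.07666015625, 167.7137451171875), (49.83742904663086, 80.62181854248047), 45.77106475830078) [0.55368858 0.16863717]
side ((557.1055297851562, 166.1076202392578), (78.85549926757812, 51.498043060302734), 11.225892066955566) [0.55663656 0.16702982]
[ 0.55506116 -0.1812873   0.192     ] [ 0.54143924 -0.16831685  0.192     ]
```

View pics/scene_rad.png

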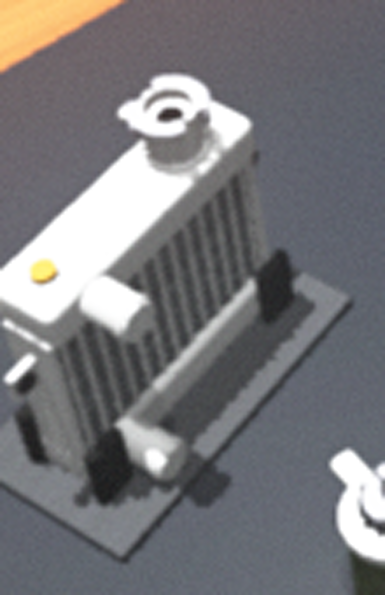

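View pics/side_rad.png

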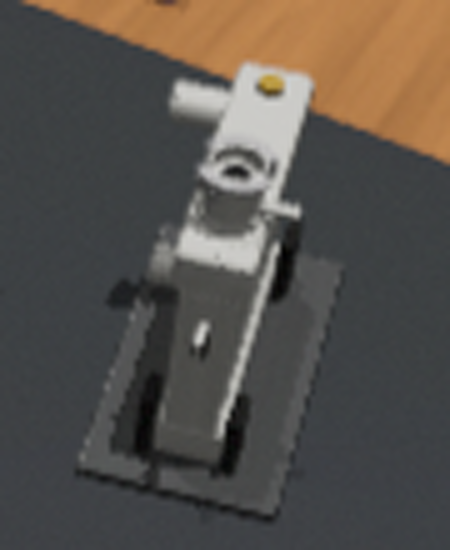

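```bash
python3 - <<'E'
from h import *
p1=onplane("scene",(219,211),.192);p2=onplane("side",(377.4,154),.192);print(p1,p2)
N=(p1+p2)/2
p=robot.current_ee_pos(); 
robot.move_straight([p[0],p[1],.38],max_speed=.25);print(robot.current_t())
yaw=np.deg2rad(-18);y=np.array([np.sin(yaw),-np.cos(yaw)])
g=N[:2]+.07*y
robot.reach([*g,.38],down(yaw));print(robot.current_t(),robot.current_joints())
T=wpose();im=camera("wrist");np.save("Tn.npy",T);cv2.imwrite("pics/wn1.png",im[:,:,::-1])
C=np.array([.555,.167]);yaw=np.deg2rad(17);y=np.array([np.sin(yaw),-np.cos(yaw)])
robot.reach([*(C+.07*y),.25],down(yaw));print(robot.current_t(),robot.current_joints())
T=wpose();im=camera("wrist");np.save("Tc.npy",T);cv2.imwrite("pics/wc1.png",im[:,:,::-1])
E
```

```text
[ 0.55431379 -0.1785886   0.192     ] [ 0.54788898 -0.17276514  0.192     ]
0.9917
2.9167 [ 0.75490696  0.273479   -0.47958487  1.51740227  0.12782702  1.38217527
 -0.05091403]
4.35 [ 0.33836045  0.42241205 -0.73917098  1.68453791  0.30830679  1.15393392
 -0.18995133]
```

View pics/wn1.png

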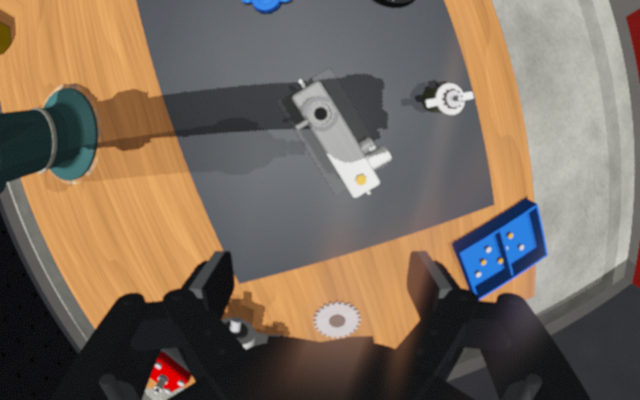

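View pics/wc1.png

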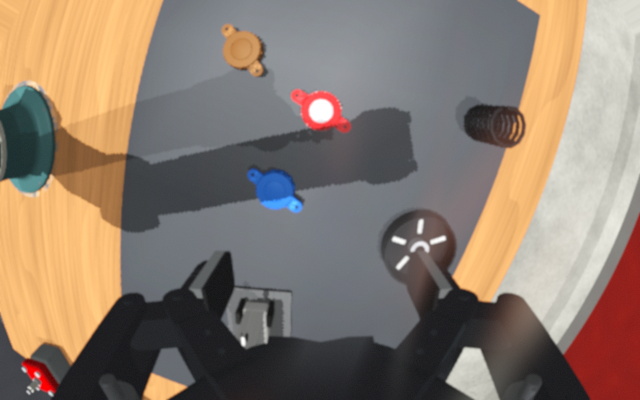

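The wrist views show the neck at about (320,113), with the radiator's long axis tilted. The red cap is at about (321,110) with its ears near (298,97) and (346,126). Next I'll measure these more closely.

```bash
python3 - <<'E'
from h import *
T=np.load("Tc.npy");im=cv2.imread("pics/wc1.png")[:,:,::-1].copy()
m=redmask(im);k=np.zeros_like(m);k[80:145,280:365]=1;m*=k
ct,_=cv2.findContours(m,cv2.RETR_EXTERNAL,cv2.CHAIN_APPROX_NONE);ct=max(ct,key=cv2.contourArea)
P=np.array([wplane(T,p,.021)[:2] for p in ct[:,0]]);c,s,a=cv2.minAreaRect((P*1000).astype(np.float32));print(c,s,a)
f=np.zeros_like(m);cv2.drawContours(f,[ct],-1,1,-1);ys,xs=np.nonzero(f);Q=np.array([wplane(T,p,.021)[:2] for p in zip(xs,ys)])
w,v=np.linalg.eigh(np.cov(Q.T));print(Q.mean(0),np.rad2deg(np.arctan2(v[1,1],v[0,1]))%180)
im=cv2.imread("pics/wn1.png");cv2.imwrite("pics/wn1z.png",cv2.resize(im[60:210,270:410],None,fx=4,fy=4,interpolation=cv2.INTER_CUBIC))
E
```

```text
(555.2599487304688, 167.6021270751953) (75.96905517578125, 48.045780181884766) 11.765471458435059
[0.5556497  0.16754789] 163.641597107713
```

View pics/wn1z.png

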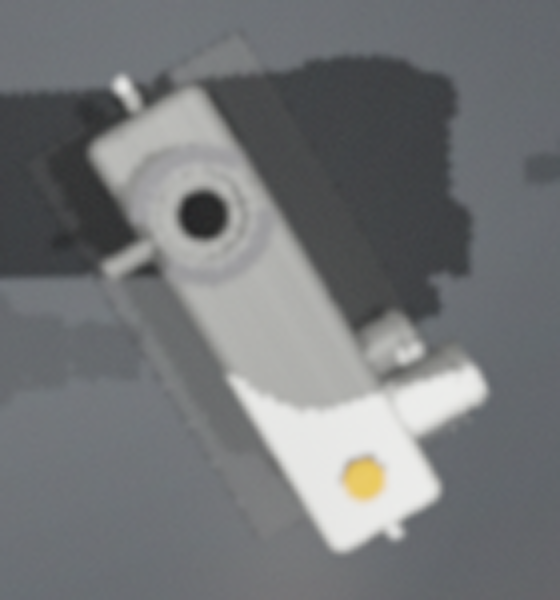

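```bash
python3 - <<'E'
from h import *
Tc=np.load("Tc.npy");T=np.load("Tn.npy")
a,b=[wplane(Tc,p,.018) for p in((297.5,96.5),(346.5,125.5))];d=b-a;print("ears",(a+b)/2,np.linalg.norm(d),np.rad2deg(np.arctan2(d[1],d[0])))
z=lambda u,v:(270+(u+.5)/4-.5,60+(v+.5)/4-.5)
print("neck",wplane(T,z(202.5,214.5),.192))
for A,B in(((220,112),(430,464)),((105,176),(320,532)),((255,170),(395,405))):
    a,b=wplane(T,z(*A),.16),wplane(T,z(*B),.16);d=a-b;print("edge",np.rad2deg(np.arctan2(d[1],d[0])),np.linalg.norm(d))
# Lines by LSD
im=cv2.imread("pics/wn1.png",0);L=cv2.createLineSegmentDetector().detect(im[60:210,270:410])[0][:,0]
for l in L:
    a,b=wplane(T,l[:2]+[270,60],.16),wplane(T,l[2:]+[270,60],.16);d=a-b;n=np.linalg.norm(d[:2])
    if n>.05:print(np.round(l+[270,60,270,60]),np.rad2deg(np.arctan2(d[1],d[0]))%180,n)
for n,uv in(("scene",(219,211)),("side",(377.4,154))):print(n,proj(n,wplane(T,z(202.5,214.5),.192)))
E
```

```text
ears [0.55717371 0.16788285 0.018     ] 0.07291195853694599 -14.05658856462491
neck [ 0.54980032 -0.17764979  0.192     ]
edge 103.39294087987825 0.1300968049732813
edge 102.769899786756 0.1327298211271206
edge 103.34964881166388 0.08636283814792439
[326. 154. 353. 197.] 103.92653308954107 0.06677364378373801
[364. 155. 319.  81.] 103.31155934636311 0.10897363198486551
scene [217.90735625 209.40079743]
side [377.56148914 152.5731494 ]
```

```bash
python3 - <<'E'
from h import *
C=[.5563,.1675];N=[.5515,-.1775]
for base in (0,180):
    print(base)
    for p,z,yaw in((C,.12,75),(C,.002,75),(N,.25,103.2),(N,.18,103.2),(N,.172,58),(N,.172,13.2),(N,.172,8)):
        q=robot.solve_ik([*p,z],down(np.deg2rad(yaw+base)));print(yaw,None if q is None else np.round(q,2))
E
```

```text
0
75 [ 0.28  0.63 -0.86  1.81  0.57  0.97  0.49]
75 [ 0.18  0.78 -0.72  1.86  0.71  0.78  0.39]
103.2 [ 0.99  0.51 -1.    1.69  0.46  1.2   1.68]
103.2 [ 0.96  0.59 -0.97  1.76  0.54  1.09  1.61]
58 [ 0.85  0.52 -0.79  1.77  0.43  1.03  0.91]
13.2 [ 0.75  0.48 -0.64  1.78  0.33  1.    0.2 ]
8 [ 0.73  0.47 -0.62  1.78  0.32  0.99  0.12]
180
75 [-0.14  0.48 -0.27  1.83  0.16  0.85 -2.32]
75 [-0.2   0.64 -0.19  1.88  0.2   0.63 -2.35]
103.2 [ 0.54  0.34 -0.36  1.71  0.13  1.11 -1.2 ]
103.2 [ 0.52  0.41 -0.34  1.79  0.16  0.97 -1.22]
58 [ 0.39  0.4  -0.18  1.8   0.08  0.95 -1.95]
13.2 [-0.55  0.61  1.12  1.86 -0.63  1.08 -2.09]
8 [ 1.11  0.81 -1.29  1.76  0.82  1.24  2.88]
```

```bash
python3 - <<'E'
from h import *
robot.reach([.5563,.1675,.10],down(np.deg2rad(74.5)));print(robot.current_t())
T=wpose();im=camera("wrist");np.save("Tc2.npy",T);cv2.imwrite("pics/wc2.png",im[:,:,::-1])
m=redmask(im)
ct,_=cv2.findContours(m,cv2.RETR_EXTERNAL,cv2.CHAIN_APPROX_NONE);ct=max(ct,key=cv2.contourArea);print(cv2.boundingRect(ct))
f=np.zeros_like(m);cv2.drawContours(f,[ct],-1,1,-1);ys,xs=np.nonzero(f);Q=np.array([wplane(T,p,.021)[:2] for p in zip(xs,ys)])
w,v=np.linalg.eigh(np.cov(Q.T));print(Q.mean(0),np.rad2deg(np.arctan2(v[1,1],v[0,1]))%180)
E
```

```text
5.1
(291, 145, 61, 100)Traceback (most recent call last):
  File "<stdin>", line 6, in <module>
  File "h.py", line 12, in wplane
    m=camera_model('wrist');p=(np.array(uv)-[m['cx'],m['cy']])/m['fx'];r=np.hypot(*p)
ValueError: time passes only in moves, steps and waits
```

View pics/wc2.png

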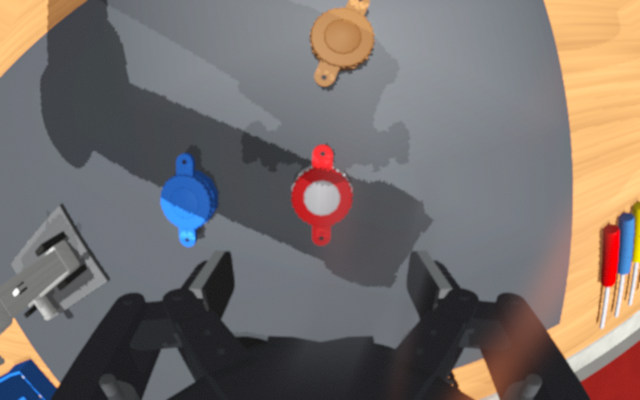

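The wrist view shows the red cap at about (321,197). Its ears are at (322,156) and (321,236), in line with the tool's y axis, so the jaws will meet the flats.

```bash
sed -i "s/^def onplane/_cm={}\n_cmo=camera_model\ndef camera_model(n):\n    if n not in _cm:_cm[n]=_cmo(n)\n    return _cm[n]\ndef onplane/" h.py; python3 - <<'E'
from h import *
T=np.load("Tc2.npy");im=cv2.imread("pics/wc2.png")[:,:,::-1].copy()
m=redmask(im);m[:,:250]=0
ct,_=cv2.findContours(m,cv2.RETR_EXTERNAL,cv2.CHAIN_APPROX_NONE);ct=max(ct,key=cv2.contourArea);print(cv2.boundingRect(ct))
f=np.zeros_like(m);cv2.drawContours(f,[ct],-1,1,-1);ys,xs=np.nonzero(f);Q=np.array([wplane(T,p,.021)[:2] for p in zip(xs,ys)])
w,v=np.linalg.eigh(np.cov(Q.T));print(Q.mean(0),np.rad2deg(np.arctan2(v[1,1],v[0,1]))%180, T[:3,3])
a,b=[wplane(T,p,.018) for p in((322,150),(321,241))];d=b-a;print((a+b)/2,np.rad2deg(np.arctan2(d[1],d[0])))
E
```

```text
(291, 145, 61, 100)
[0.55406966 0.16777229] 162.99561666740155 [0.55762296 0.16647665 0.10073146]
[0.55638868 0.16728712 0.018     ] -16.259406510632616
```

```bash
python3 - <<'E'
from h import *
o=down(np.deg2rad(73.5));c=np.array([.5555,.1675])
robot.move_straight([*c,.03],o,max_speed=.12)
print(robot.current_ee_pos(),robot.current_force())
robot.move_straight([*c,.0025],o,max_speed=.04)
print(robot.current_t(),robot.current_ee_pos(),robot.current_force())
robot.set_gripper(.045,80)
print(robot.current_t(),robot.current_gripper_width(),robot.current_force(),robot.current_ee_pos())
im=camera("wrist");cv2.imwrite("pics/wg.png",im[:,:,::-1])
E
```

```text
[0.55600069 0.16791749 0.03057469] [-0.32727723  0.52752262  0.50483041]
6.7167 [0.5555757  0.16769127 0.00256877] [-0.46543424  0.41794495  0.12228509]
7.1917 0.0452233868459198 [-0.24182778 -0.39334762  0.37431407] [0.55553658 0.16745171 0.00255906]
```

View pics/wg.png

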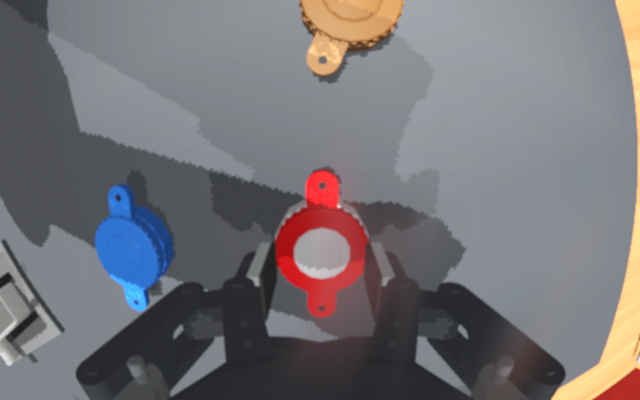

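```bash
python3 - <<'E'
from h import *
robot.set_gripper(.0,80)
print(robot.current_t(),robot.current_gripper_width(),robot.current_force(),robot.current_ee_pos())
T=wpose();im=camera("wrist");cv2.imwrite("pics/wg2.png",im[:,:,::-1])
robot.move_straight([.5555,.1675,.05],None,max_speed=.08)
print(robot.current_t(),robot.current_gripper_width(),robot.current_force(),robot.current_ee_pos())
im2=camera("wrist");cv2.imwrite("pics/wg3.png",np.hstack([im[100:350,200:450],im2[100:350,200:450]])[:,:,::-1])
E
```

```text
7.7417 4.084952143873034e-05 [-0.42672564  0.49797336  0.3194936 ] [0.55551147 0.16752394 0.00251432]
8.5333 0.0001383399363869852 [-0.43052893 -0.64187474  0.21034455] [0.55543477 0.16716299 0.04997666]
```

View pics/wg3.png

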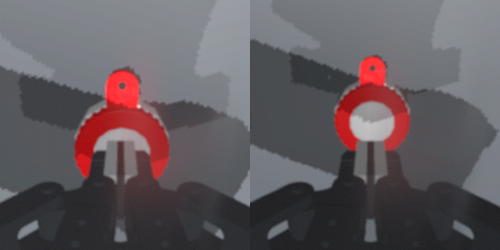

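The fingers shut above the cap without touching it, and the cap hasn't moved. That puts the real fingertips higher than the TCP reading suggests, so I'll check with the fixed cameras.

```bash
python3 - <<'E'
from h import *
p=robot.current_ee_pos();print(p,robot.current_t(),robot.current_joints(),robot.current_gripper_width())
out=[]
for n in("scene","side"):
    u=proj(n,p);u2=proj(n,p+[0,0,.025]);uc=proj(n,np.array([.556,.1675,.024]));im=camera(n);x,y=int(u[0]),int(u[1]);x0,y0=x-50,y-60;c=cv2.resize(im[y0:y0+100,x0:x0+100],None,fx=4,fy=4,interpolation=cv2.INTER_CUBIC)
    for q,col in((u,(0,255,0)),(u2,(255,255,0)),(uc,(255,0,255))):cv2.circle(c,tuple(int(v) for v in (q-[x0,y0])*4),3,col,-1)
    out.append(c)
cv2.imwrite("pics/tip.png",np.hstack(out)[:,:,::-1])
E
```

```text
[0.5552226  0.16716089 0.04965949] 8.5833 [ 0.22619675  0.71560851 -0.77973263  1.84634441  0.6557319   0.85828464
  0.40141489] 3.381477395695339e-05
```

View pics/tip.png

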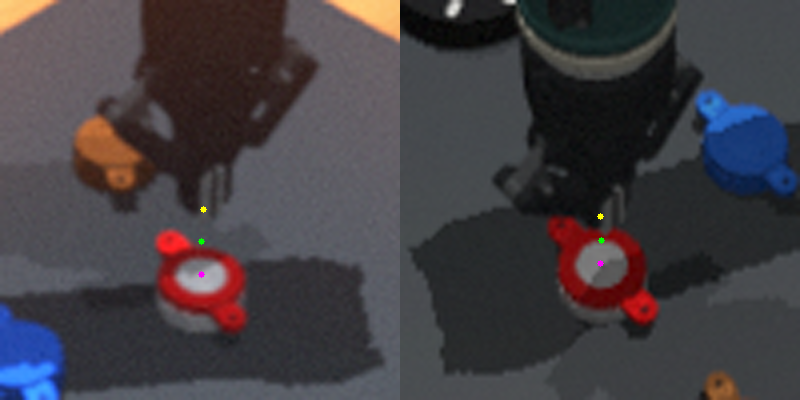

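```bash
python3 - <<'E'
from h import *
p=np.array([.55522,.16716,.04966])
def P(n):
    m=_cmo(n);return np.array([[m['fx'],0,m['cx']],[0,m['fx'],m['cy']],[0,0,1]])@np.c_[m['R'],m['t']]
pts=[]
A=P("scene");B=P("side")
for s,d in(((207,213),(212,230)),((207,213),(208,232)),((205,211),(214,228))):
    r=[]
    for n,q in(("scene",s),("side",d)):
        u=proj(n,p);x0,y0=int(u[0])-50,int(u[1])-60;r.append(np.array([x0+(q[0]+.5)/4-.5,y0+(q[1]+.5)/4-.5]))
    X=cv2.triangulatePoints(A,B,r[0],r[1]).ravel();X=X[:3]/X[3];print(X,X-p,proj("scene",X)-r[0],proj("side",X)-r[1])
E
```

```text
Traceback (most recent call last):
NameError: name '_cmo' is not defined
```

```bash
python3 - <<'E'
import h
from h import *
p=np.array([.55522,.16716,.04966])
def P(n):
    m=h.camera_model(n);return np.array([[m['fx'],0,m['cx']],[0,m['fx'],m['cy']],[0,0,1]])@np.c_[m['R'],m['t']]
A=P("scene");B=P("side")
for s,d in(((207,213),(212,230)),((207,213),(208,232)),((205,211),(214,228))):
    r=[]
    for n,q in(("scene",s),("side",d)):
        u=proj(n,p);x0,y0=int(u[0])-50,int(u[1])-60;r.append(np.array([x0+(q[0]+.5)/4-.5,y0+(q[1]+.5)/4-.5]))
    X=cv2.triangulatePoints(A,B,r[0],r[1]).ravel();X=X[:3]/X[3];print(X,X-p,proj("scene",X)-r[0],proj("side",X)-r[1])
im=cv2.imread("pics/wg2.png");cv2.imwrite("pics/wg2z.png",cv2.resize(im[200:340,250:400],None,fx=4,fy=4,interpolation=cv2.INTER_CUBIC))
E
```

```text
[0.55126175 0.1700135  0.0688855 ] [-0.00395825  0.0028535   0.0192255 ] [-1.07856788 -0.14197232] [-1.53998354  0.19321791]
[0.5516255  0.17106831 0.0682824 ] [-0.0035945   0.00390831  0.0186224 ] [-0.65243367 -0.08431759] [-0.93087219  0.11719029]
[0.55046568 0.16913947 0.07044306] [-0.00475432  0.00197947  0.02078306] [-1.07258015 -0.14228376] [-1.53140145  0.19379436]
```

View pics/wg2z.png

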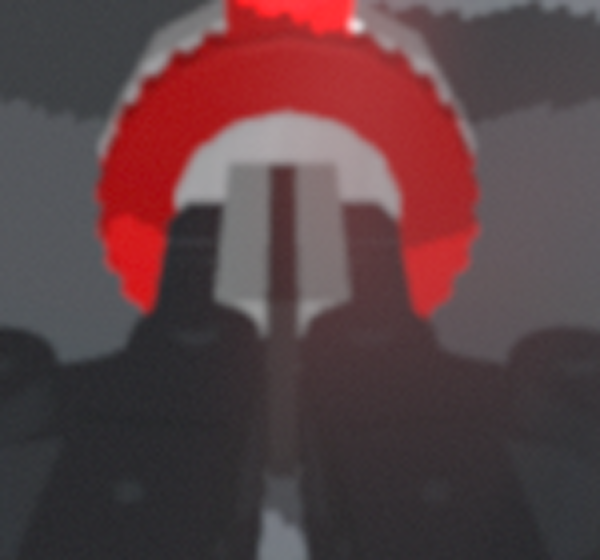

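Triangulation puts the shut tips about 20 mm behind the reported TCP, so they cleared the plate. I'll reopen and descend in small steps, watching the force to find the bench.

```bash
python3 - <<'E'
from h import *
robot.set_gripper(.066,80);print(robot.current_gripper_width())
c=[.556,.1675]
robot.move_straight([*c,.006],None,max_speed=.1)
f0=np.mean([robot.current_force() for _ in range(1)],axis=0);print(f0)
z=.006
while z>-.026:
    z-=.002
    try: robot.move_straight([*c,z],None,max_speed=.03)
    except robot.MotionError as e: print("ME",e);break
    f=robot.current_force();p=robot.current_ee_pos();print(round(z,4),p.round(4),f.round(2))
    if np.linalg.norm(f-f0)>4:break
print(robot.current_t());im=camera("wrist");cv2.imwrite("pics/wp.png",im[:,:,::-1])
E
```

```text
0.06590602923728034
[-0.26474391  0.17436201 -0.02184334]
0.004 [0.5563 0.1676 0.0044] [-0.34 -0.04  0.01]
0.002 [0.556  0.1674 0.002 ] [-0.14  0.36 -0.05]
0.0 [ 5.559e-01  1.674e-01 -2.000e-04] [ 0.15  0.08 -0.06]
-0.002 [ 0.5559  0.1675 -0.0022] [-0.14 -0.2   0.06]
-0.004 [ 0.5559  0.1674 -0.0041] [ 0.39 -0.54 -0.16]
-0.006 [ 0.5559  0.1674 -0.0062] [-0.04  1.01  0.07]
-0.008 [ 0.5559  0.1675 -0.0081] [0.21 0.11 0.21]
-0.01 [ 0.5559  0.1675 -0.0101] [-0.11 -0.44 -0.76]
-0.012 [ 0.5559  0.1674 -0.0121] [-0.09 -0.05 -0.35]
-0.014 [ 0.5559  0.1674 -0.0142] [ 0.11 -0.58  0.06]
-0.016 [ 0.5559  0.1675 -0.0162] [-0.85 -0.    0.36]
-0.018 [ 0.5559  0.1675 -0.0181] [-0.34  0.48 -0.34]
-0.02 [ 0.5559  0.1675 -0.0202] [-0.22 -1.04 -0.65]
-0.022 [ 0.5559  0.1675 -0.0222] [-0.71  0.41 -0.97]
-0.024 [ 0.5559  0.1675 -0.0242] [0.09 0.35 0.52]
-0.026 [ 0.5559  0.1675 -0.0262] [0.02 0.53 0.55]
13.9167
```

View pics/wp.png

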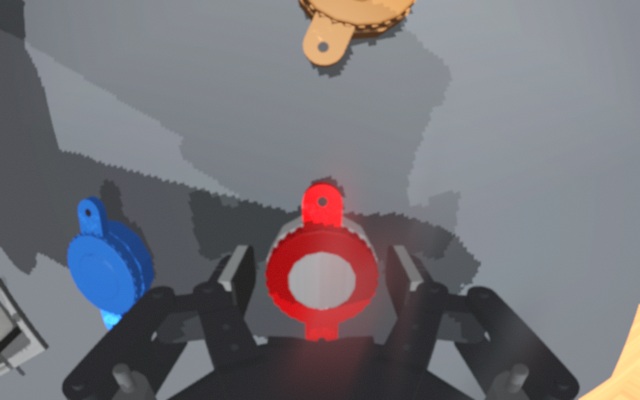

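```bash
python3 - <<'E'
from h import *
robot.move_straight([.556,.1675,-.0245],None,max_speed=.03)
robot.set_gripper(.0,80)
print(robot.current_t(),robot.current_gripper_width(),robot.current_force(),robot.current_ee_pos())
im=camera("wrist");cv2.imwrite("pics/wh.png",im[:,:,::-1])
E
```

```text
14.5 0.0490958470997036 [-1.96053796 -1.21152511  4.46997599] [ 0.55606367  0.16747556 -0.02404099]
```

View pics/wh.png

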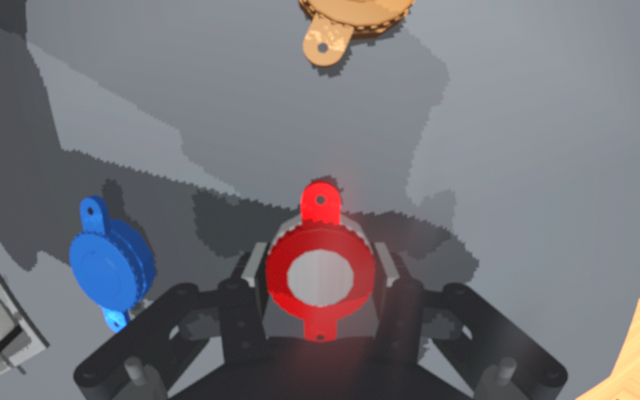

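The grip is firm: opening 49 mm, cap centred between the pads, ears at (320,195) and (320,332) and still aligned. Next I'll lift and carry it over to the neck.

```bash
python3 - <<'E'
from h import *
robot.move_straight([.556,.1675,.0],None,max_speed=.06)
robot.move_straight([.556,.1675,.23],None,max_speed=.25)
print(robot.current_t(),robot.current_gripper_width(),robot.current_force(),robot.current_ee_pos())
robot.reach([.5498,-.1776,.225],down(np.deg2rad(103.2)))
robot.move_straight([.5498,-.1776,.188],None,max_speed=.08)
robot.dwell(.1)
print(robot.current_t(),robot.current_force(),robot.current_ee_pos(),robot.current_joints().round(3),np.rad2deg(2*np.arctan2(*robot.current_tcp_rot()[[1,0]])))
np.save("Th.npy",wpose());out=[]
im=camera("wrist");cv2.imwrite("pics/wn.png",im[:,:,::-1])
for n in("scene","side"):
    im=camera(n);cv2.imwrite(f"pics/{n}1.png",im[:,:,::-1])
    u=proj(n,np.array([.55,-.1776,.2]));x0,y0=int(u[0])-40,int(u[1])-40
    print(n,x0,y0);out.append(cv2.resize(im[y0:y0+80,x0:x0+80],None,fx=5,fy=5,interpolation=cv2.INTER_CUBIC))
cv2.imwrite("pics/fit1.png",np.hstack(out)[:,:,::-1])
E
```

```text
16.175 0.04891368318481644 [-0.45695863 -1.14155684 -1.84553225] [0.55512841 0.16691149 0.22850541]
18.1917 [-0.35507836  0.03168853 -0.92170481] [ 0.55018926 -0.17756454  0.18843091] [ 0.989  0.591 -1.009  1.755  0.555  1.11   1.599] 103.20043350218877
scene 177 166
side 337 110
```

View pics/fit1.png

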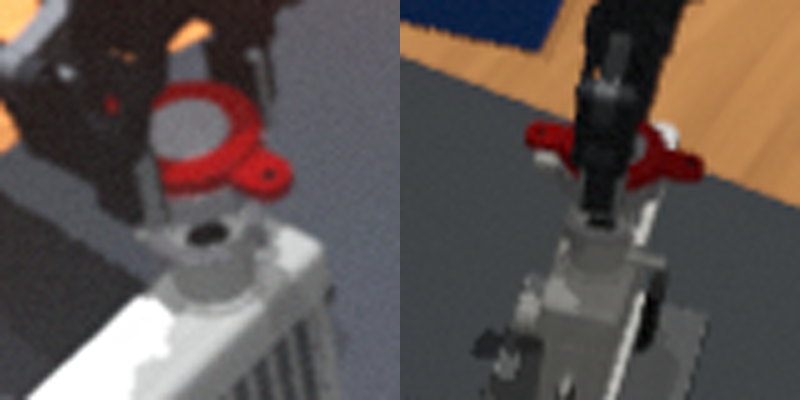

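View pics/wn.png

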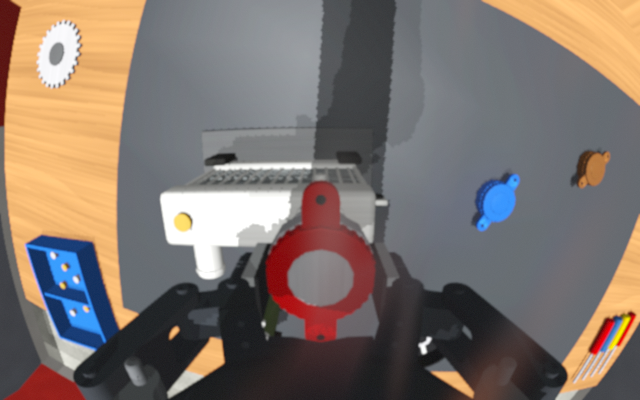

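```bash
python3 - <<'E'
from h import *
T=np.load("Th.npy");S=lambda x0,y0,u,v:(x0+(u+.5)/5-.5,y0+(v+.5)/5-.5)
# tool-frame cap centre: ears ends in wh/wn
im=cv2.imread("pics/wn.png")[:,:,::-1].copy();m=redmask(im);m[:,:250]=0;m[:,400:]=0
ct,_=cv2.findContours(m,cv2.RETR_EXTERNAL,cv2.CHAIN_APPROX_NONE);ct=max(ct,key=cv2.contourArea);x,y,w,hh=cv2.boundingRect(ct);print(x,y,w,hh)
a,b=wplane(T,(320.5,y),T[2,3]+.024+.019),wplane(T,(320.5,y+hh),T[2,3]+.024+.019);d=b-a
c=(a+b)/2;print("wrist cap",c,np.linalg.norm(d),"tool",T[:3,:3].T@(c-T[:3,3]))
print("scene cap",onplane("scene",S(177,166,191,133),.2364),"neck",onplane("scene",S(177,166,209,235),.19), onplane("scene",(219,211),.192))
e=[onplane("side",S(337,110,*q),.231) for q in((127,135),(303,166))];print("side cap ears mid",(e[0]+e[1])/2,e[1]-e[0],np.rad2deg(np.arctan2(*(e[1]-e[0])[[1,0]])),"neck",onplane("side",(377.4,154),.192))
for n,(x0,y0) in(("scene",(177,166)),("side",(337,110))):
    im=cv2.imread(f"pics/{n}0.png");cv2.imwrite(f"pics/z_{n}.png",cv2.resize(im[y0:y0+80,x0:x0+80],None,fx=7,fy=7,interpolation=cv2.INTER_CUBIC))
E
python3 -c "
import cv2,numpy as np
cv2.imwrite('pics/z0.png',cv2.resize(np.hstack([cv2.imread('pics/z_scene.png'),cv2.imread('pics/z_side.png')]),(800,400)))"
```

```text
266 183 107 159
wrist cap [ 0.54899634 -0.17810296  0.23143091] 0.08556149023296908 tool [-0.00026443 -0.00125149 -0.04300089]
scene cap [ 0.55200141 -0.17811218  0.2364    ] neck [ 0.55499935 -0.18072367  0.19      ] [ 0.55431379 -0.1785886   0.192     ]
side cap ears mid [ 0.55090199 -0.18009898  0.231     ] [-0.08150721 -0.02400446  0.        ] -163.589915799644 neck [ 0.54788898 -0.17276514  0.192     ]
```

View pics/z0.png

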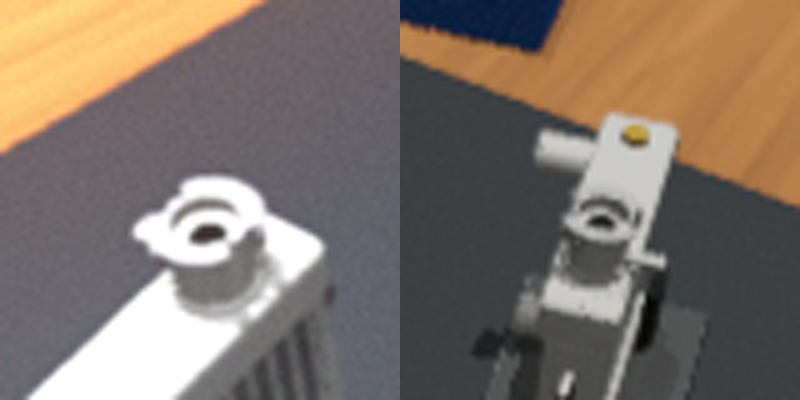

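```bash
python3 - <<'E'
from h import *
a=onplane("scene",(218.2,210.5),.192);b=onplane("side",(377,153.4),.192);w=np.array([.5498,-.1776,.192])
print(a,b)
print("neck-cap scene",a[:2]-[.5520,-.1781]," side",b[:2]-[.5509,-.1801]," wrist",w[:2]-[.5490,-.1781])
T=np.load("Th.npy");x=np.array([np.cos(np.deg2rad(13.2)),np.sin(np.deg2rad(13.2))])
for n in("scene","side"):
    for s in(1,-1): print(n,proj(n,w),proj(n,w+np.r_[s*.018*x,0]))
E
```

```text
[ 0.55234268 -0.17887315  0.192     ] [ 0.54966797 -0.17421065  0.192     ]
neck-cap scene [ 0.00034268 -0.00077315]  side [-0.00123203  0.00588935]  wrist [0.0008 0.0005]
scene [217.93030017 209.3864523 ] [225.80928496 213.38635074]
scene [217.93030017 209.3864523 ] [210.16757822 205.44557664]
side [377.5527866  152.58486517] [370.39020425 151.00991449]
side [377.5527866  152.58486517] [384.76168453 154.16999999]
```

The held cap lines up with the neck to within about 1 mm by the wrist and scene cameras. The side camera says 6 mm in y, but it is sensitive to height there. I'll trim by 0.8 mm and lower with a force guard.

```bash
python3 - <<'E'
from h import *
c=[.5506,-.1771]
robot.move_straight([*c,.175],None,max_speed=.06)
f0=robot.current_force();print(f0.round(2))
z=.175
while z>.1535:
    z-=.002
    robot.move_straight([*c,z],None,max_speed=.03)
    f=robot.current_force();p=robot.current_ee_pos();print(round(z,4),p.round(4),f.round(2),robot.current_wrist_torque().round(2))
    d=f-f0
    if np.hypot(d[0],d[1])>10 or d[2]>(9 if z>.159 else 16):break
robot.dwell(.05)
print(robot.current_t(),robot.current_gripper_width(),robot.current_ee_pos())
out=[]
for n in("scene","side"):
    im=camera(n)
    x0,y0={'scene':(177,166),'side':(337,110)}[n];out.append(cv2.resize(im[y0:y0+80,x0:x0+80],None,fx=5,fy=5,interpolation=cv2.INTER_CUBIC))
cv2.imwrite("pics/fit2.png",np.hstack(out)[:,:,::-1])
E
```

```text
[ 0.44 -0.33 -2.36]
0.173 [ 0.5506 -0.1771  0.173 ] [-0.74 -0.16 -0.79] [-0.03  0.03  0.02]
0.171 [ 0.5505 -0.1771  0.1709] [ 0.59 -0.03 -1.62] [ 0.01 -0.03  0.02]
0.169 [ 0.5505 -0.1771  0.1688] [ 0.38 -0.41 -1.49] [-0.01  0.01  0.01]
0.167 [ 0.5505 -0.1771  0.1668] [ 0.25  0.73 -1.3 ] [-0.01  0.05 -0.02]
0.165 [ 0.5505 -0.1771  0.1648] [-0.37  0.58 -0.94] [0.03 0.   0.04]
0.163 [ 0.5505 -0.1771  0.1629] [ 0.46  0.4  -0.46] [-0.02 -0.01 -0.06]
0.161 [ 0.5505 -0.1771  0.1608] [-0.39 -0.2  -1.94] [-0.05 -0.02 -0.04]
0.159 [ 0.5509 -0.177   0.1592] [ 0.39 -0.42  0.43] [-0.   -0.03  0.  ]
0.157 [ 0.5509 -0.1771  0.1577] [-2.2   0.41  6.13] [-0.02  0.44  0.02]
0.155 [ 0.5509 -0.1771  0.156 ] [-3.26  0.2   7.89] [0.04 0.57 0.06]
0.153 [ 0.5509 -0.1771  0.1542] [-3.51  0.19  9.55] [ 0.01  0.75 -0.06]
21.5083 0.048868151788677774 [ 0.55095696 -0.17710567  0.15427146]
```

View pics/fit2.png

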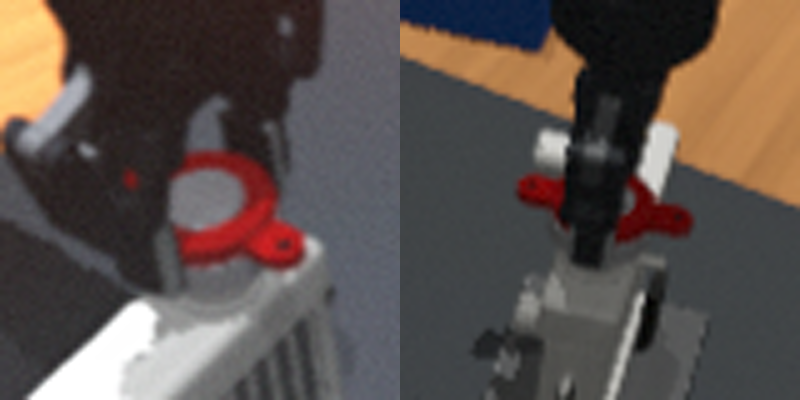

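```bash
python3 - <<'E'
from h import *
c=[.5502,-.1771]
z=.153
while z>.145:
    z-=.001
    robot.move_straight([*c,z],None,max_speed=.03)
    f=robot.current_force();p=robot.current_ee_pos();print(round(z,4),p.round(4),f.round(2),robot.current_wrist_torque().round(2))
    if f[2]>24:break
robot.dwell(.2)
print(robot.current_t(),robot.current_gripper_width(),robot.current_ee_pos(),robot.current_force())
E
```

```text
0.152 [ 0.5509 -0.1771  0.1535] [-2.67 -0.96 10.56] [-0.01  0.57  0.03]
0.151 [ 0.551  -0.1771  0.1531] [-4.12 -0.37 15.01] [0.11 0.94 0.08]
0.15 [ 0.551  -0.1772  0.1531] [-6.51 -0.34 21.14] [0.17 1.58 0.05]
0.149 [ 0.551  -0.1772  0.1531] [-9.66 -0.22 28.21] [0.23 2.17 0.07]
22.8083 0.04870066142280695 [ 0.55101204 -0.17717473  0.1530758 ] [-9.67644384 -0.26219232 27.79866585]
```

The cap is hard home at TCP 0.1531 m, after spring resistance over the last 5 mm. Now for the clockwise turn.

```bash
python3 - <<'E'
from h import *
N=np.array([.5500,-.1775]);off=-.00125
def tgt(yaw,z):
    y=np.array([np.sin(yaw),-np.cos(yaw)]);return [*(N-off*y),z]
for yd in list(np.arange(103.2,13.2,-10))[0:]+[13.2,]:
    a=np.deg2rad(yd);robot.move_straight(tgt(a,.1502),down(a),max_speed=.05)
    f=robot.current_force();p=robot.current_ee_pos();t=robot.current_wrist_torque()
    print(round(yd,1),round(np.rad2deg(2*np.arctan2(*robot.current_tcp_rot()[[1,0]]))%360,1),p.round(4),f.round(1),t.round(2),round(robot.current_t(),2))
    if abs(t[2])>2.5 or np.hypot(f[0],f[1])>25 or f[2]>50:break
print(robot.current_gripper_width())
im=camera("wrist");cv2.imwrite("pics/wt.png",im[:,:,::-1])
E
```

```text
103.2 103.2 [ 0.5516 -0.1772  0.1531] [-8.2  0.1 20.9] [ 0.18  1.77 -0.  ] 23.06
93.2 93.2 [ 0.5526 -0.1774  0.1532] [-5.5  0.9 18.2] [ 0.21  0.99 -0.02] 23.38
83.2 83.2 [ 0.5531 -0.1776  0.1532] [-2.7  0.8 16.6] [ 0.16  0.72 -0.07] 23.71
73.2 73.2 [ 0.5532 -0.1781  0.1531] [-1.9 -0.5 16. ] [ 0.08  0.6  -0.11] 24.03
63.2 63.2 [ 0.5533 -0.1783  0.1531] [-2.3 -0.2 15. ] [ 0.03  0.48 -0.09] 24.36
53.2 53.2 [ 0.5533 -0.1784  0.1531] [-2.6 -0.1 16. ] [ 0.09  0.43 -0.09] 24.68
43.2 43.2 [ 0.5532 -0.1786  0.1531] [-1.9  1.2 15.4] [ 0.13  0.28 -0.1 ] 25.01
33.2 33.2 [ 0.5531 -0.1787  0.1531] [ 0.3  0.2 15.4] [ 0.03  0.29 -0.03] 25.33
23.2 23.2 [ 0.5531 -0.1788  0.1531] [-0.6  0.4 14. ] [ 0.05  0.14 -0.03] 25.66
13.2 13.2 [ 0.5517 -0.179   0.1531] [-3.8  0.9 16. ] [ 0.09  0.89 -0.01] 25.98
0.0488179327426845
```

View pics/wt.png

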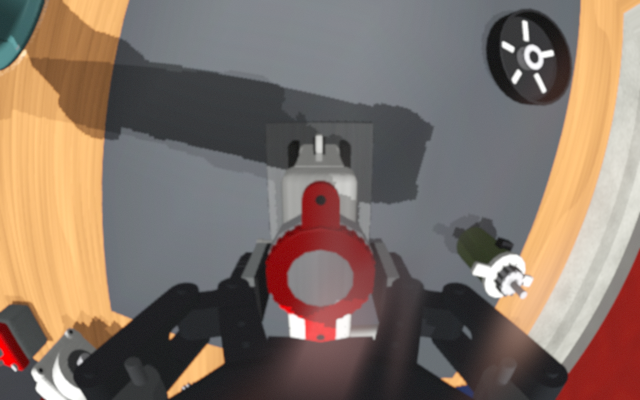

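The cap turned freely. Its ear (320,200) is now in line with the tank, which runs down the picture. I'll turn slightly further to feel the stop.

```bash
python3 - <<'E'
from h import *
N=np.array([.5500,-.1775]);off=-.00125
for yd in (11.5,10,8.5,7):
    a=np.deg2rad(yd);y=np.array([np.sin(a),-np.cos(a)]);robot.move_straight([*(N-off*y),.1500],down(a),max_speed=.05)
    robot.dwell(.1);f=robot.current_force();t=robot.current_wrist_torque()
    print(yd,round(np.rad2deg(2*np.arctan2(*robot.current_tcp_rot()[[1,0]]))%360,1),robot.current_ee_pos().round(4),f.round(1),t.round(2),round(robot.current_t(),2))
    if abs(t[2])>.8:break
im=camera("wrist");cv2.imwrite("pics/wt2.png",im[:,:,::-1])
E
```

```text
11.5 11.5 [ 0.5514 -0.179   0.1531] [-5.6  0.2 18.7] [0.12 1.16 0.12] 26.38
10 10.1 [ 0.5511 -0.179   0.1531] [-6.3  0.3 19.6] [0.09 1.25 0.44] 26.73
8.5 8.6 [ 0.551  -0.179   0.1531] [-5.7 -0.1 20.2] [0.11 1.37 0.72] 27.08
7 7.2 [ 0.5509 -0.179   0.1531] [-7.5  0.5 19.5] [0.01 1.39 1.1 ] 27.43
```

View pics/wt2.png

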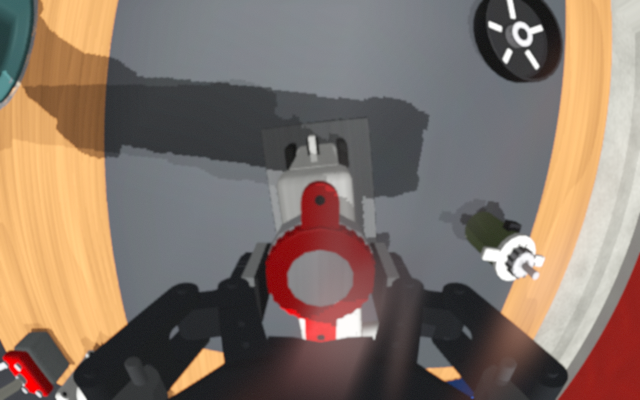

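```bash
python3 - <<'E'
from h import *
a=np.deg2rad(9.5);robot.move_straight([.5505,-.1788,.1498],down(a),max_speed=.03);robot.dwell(.4)
print(robot.current_t(),robot.current_ee_pos(),robot.current_tcp_rot(),robot.current_force(),robot.current_wrist_torque(),robot.current_gripper_width(),np.abs(robot.current_joint_velocities()).max())
out=[]
for n in("scene","side"):
    im=camera(n);x0,y0={'scene':(177,166),'side':(337,110)}[n];out.append(cv2.resize(im[y0:y0+80,x0:x0+80],None,fx=5,fy=5,interpolation=cv2.INTER_CUBIC))
    cv2.imwrite(f"pics/{n}_end.png",im[:,:,::-1])
cv2.imwrite("pics/fit3.png",np.hstack(out)[:,:,::-1])
E
```

```text
28.1333 [ 0.55115203 -0.17906848  0.1530629 ] [3.12736700e+00 2.63171192e-01 1.83346287e-03] [-7.98190805  0.33398167 21.06209558] [0.18037083 1.59504845 0.60202054] 0.0489121320618931 0.0015339699121339671
```

View pics/fit3.png

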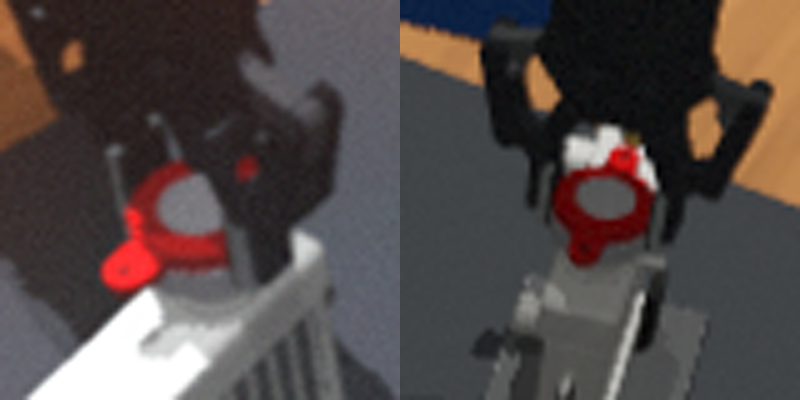

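View pics/scene_end.png

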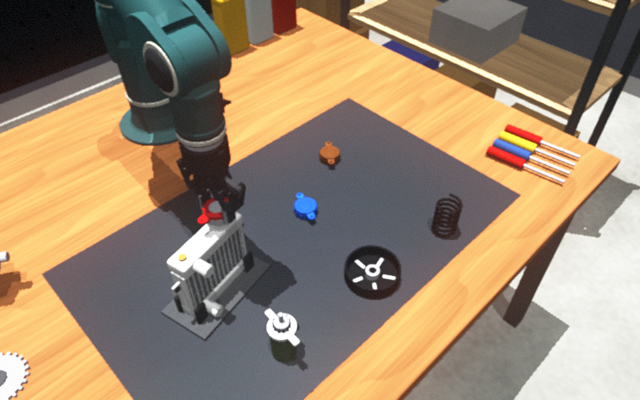

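The final views show the cap square on the neck with its ears along the tank. The bystanders sit at the same pixels as at the start: starter (282,328), clutch bell (372,271), spring (447,215). Handing in.

```bash
python3 - <<'E'
from bench import robot
robot.sign_off();print(robot.current_t())
E
```

```text
the job is handed in; nothing more can be done
the job is handed in; nothing more can be done
```

The red cap is on the filler neck, pushed fully down and turned clockwise to the stop, and the gripper is still holding it. I handed the job in at about 28 s; no verdict is reported.

**Final checks**
- **Pushed home:** the spring pushed back over the last 5 mm of the descent. The cap then stopped hard at TCP z 0.153 m and stayed there through the turn. It is being pressed down with about 21 N.
- **Turned to the stop:** the resisting torque began about 2° past the planned quarter turn, and I kept about 0.6 N m against it. The cameras show the ears along the tank.
- **Grip and rest:** the fingers are closed at 49 mm with an 80 N squeeze, and the arm was still.
- **Other parts:** the starter, clutch bell and spring were at the same image positions as at the start.

**What went wrong or disagreed**
- **First grasp:** it closed above the cap without touching it, because the fingertips sit about 20 mm or more behind the reported TCP. I went about 27 mm lower for the second grasp, and it held.
- **Side camera:** it disagreed with the other two by about 6 mm on the neck position. I went with the wrist and scene cameras, and the cap went in without jamming.
- **Sideways load:** about 8 N of sideways force and a 1.6 N m moment remain at the wrist.

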